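# Bring up the mini PC at the robot-hand bench

## Task

Bring up the mini PC by pressing only: first switch on the power strip at its big master rocker, then switch on the rocker of the socket that carries the large block adaptor, and last press the power button on top of the mini PC right down and let it spring back. Leave the other two socket rockers off. Pick nothing up, do not shove the mini PC, and do not disturb the tools and parts lying about.

Things in the scene. Friction and masses are not known exactly. Their poses are not given: they have to be found in the camera images.
- power_strip: white power strip screwed to the bench, 96 (x) x 340 (y) x 40 mm high; origin under its centre, z up, +y towards its master-rocker end. Three sockets in a row 22 mm on the +x (far) side of its centre line; four grey rockers, all off at first, 30 mm on the -x (robot's) side, each socket's own straight in front of it. A rocker is a V of two wings, near (-x) and far, pivoting at the valley
- master_rocker (a joint): master rocker, the largest, 30 (x) x 22 (y) mm, at the strip's +y end with no socket behind it. 0 = off: near wing stands up, far wing level. 0.4 rad = on: near wing pressed level, far wing up. About 4 N on the near wing moves it; it stays where it is left, with no snap, so press it right down: the level wing stops hard 3.5 mm above the strip's top. Pressing a raised far wing turns it off
- master_rocker_press (a point): point on top of the master rocker's raised near wing, 10 mm out (-x) from the valley; 47.4 mm above the bench when off, 43.5 mm when on. To switch on, press straight down here or up to 5 mm farther to -x, so that the finger does not bear on the far wing
- rocker_1 (a joint): rocker of socket 1 (next to the master), 26 (x) x 16 (y) mm with wings 13 mm long, built and working like the master: 0 = off, near wing up; 0.4 rad = on, near wing level; about 3 N to move it
- rocker_1_press (a point): point on top of the raised near wing of rocker 1, 10 mm out (-x) from the valley; 47.4 mm above the bench when off, 43.5 mm when on
- socket_1 (a point): centre of socket 1 (next to the master) on the strip's top face, 40 mm above the bench, 52 mm behind its rocker's pivot; sockets are 80 mm apart
- rocker_2 (a joint): rocker of socket 2 (the middle one), 26 (x) x 16 (y) mm with wings 13 mm long, built and working like the master: 0 = off, near wing up; 0.4 rad = on, near wing level; about 3 N to move it
- rocker_2_press (a point): point on top of the raised near wing of rocker 2, 10 mm out (-x) from the valley; 47.4 mm above the bench when off, 43.5 mm when on
- socket_2 (a point): centre of socket 2 (the middle one) on the strip's top face, 40 mm above the bench, 52 mm behind its rocker's pivot; sockets are 80 mm apart
- rocker_3 (a joint): rocker of socket 3 (at the strip's -y end), 26 (x) x 16 (y) mm with wings 13 mm long, built and working like the master: 0 = off, near wing up; 0.4 rad = on, near wing level; about 3 N to move it
- rocker_3_press (a point): point on top of the raised near wing of rocker 3, 10 mm out (-x) from the valley; 47.4 mm above the bench when off, 43.5 mm when on
- socket_3 (a point): centre of socket 3 (at the strip's -y end) on the strip's top face, 40 mm above the bench, 52 mm behind its rocker's pivot; sockets are 80 mm apart
- block_adaptor: the large block adaptor, a plain black box 46 (x) x 62 (y) x 44 mm high, plugged into one of the three sockets (which one differs from run to run), fixed; origin at the centre of its underside, on the socket. The other two sockets carry a small square black charger, 30 x 30 x 34 mm high with two slots on top, and a round black plug, 39 mm across and 36 mm high
- mini_pc: mini PC, a flat aluminium box with a black top, 117 (x) x 112 (y) x 51 mm high, 0.5 to 1 kg, loose on rubber feet; origin under its centre, z up, its front looks to its -x
- power_button (a joint): round aluminium power button on the mini PC's top, 18 mm across, standing 5 mm above the top when up. 0 = up, 0.003 m = fully pressed (down); springs back by itself; about 1.3 N to start, 4 N when fully down, then it stops hard
- power_button_top (a point): centre of the button's top face, 56 mm above the bench when up; 38 mm towards the front (-x) and 36 mm to the right (-y) of the mini PC's centre
- screwdriver: bystander: screwdriver lying behind the mini PC, 160 mm long
- parts_box: bystander: clear parts box behind the strip, 67 x 97 x 28 mm, origin under its centre
- servo: bystander: black servo motor standing behind the strip, 20 x 55 x 45 mm, origin under its centre
- printed_finger: bystander: green printed finger lying in front of the strip, 100 mm long, 18 mm high, origin under its middle
- mouse: bystander: black computer mouse in front of the mini PC, 105 x 60 x 31 mm, origin under its centre
- threadlocker: bystander: small white bottle standing right of the mini PC, 28 mm across, 75 mm high, origin under its centre
- hex_wrench: bystander: small steel wrench lying in front of the strip's left end, 110 mm long
Not all that is in view belongs to the job. Several things have the shape of the mini_pc; the one meant has the colours described above.

How it is judged:
By the outcome, as a careful person would: the job done as asked, in the order asked, and still so for the second after the job is handed in, with the robot touching nothing.
It also fails if it takes over 42 s, if anything falls off the work surface, if the arm or the gripper's body presses on something with over 40 N, if the wrist force passes 120 N, or if a joint passes its speed limit or range.

## Robot

A 6-joint arm with a two-finger parallel gripper is mounted at the origin on the work surface. World frame = base frame: x ahead of the robot, y to its left, z up, the work surface at z = 0. Lengths are in m, angles in rad, forces in N, time in s.
With the tool pointing down it reaches from about 0.35 to 0.85 m from the base axis. Payload 8.1 kg.
Tool frame: the origin (TCP) lies midway between the tips of the shut fingers; the grasp point (between the pads) lies 19 mm behind it; z points along the fingers, y is the line along which they close (so a half turn about z gives the same grasp; the last joint's range is limited). The gripper opens to 85 mm and grips with 20 to 120 N. Pads are 22 mm wide; open, the fingers measure 114 mm over their backs; the gripper's body (76 mm by 85 mm) begins 54 mm behind the grasp point. The pads swing forward as they close: fully open they stand 13 mm farther back than shut.
Start: joints at [1.069, 0.13, 1.488, -0, 1.523, -0.085], TCP at [0.243, 0.549, 0.2] pointing down, gripper open.
Joint ranges: [-2.96, 2.96], [-0.89, 2.26], [0.02, 2.5], [-1.34, 4.48], [0, 2.73], [-2.66, 2.66]. Speed limits (rad/s): [2.39, 2.39, 2.79, 3.14, 3.14, 3.14].

## Interface

Orientations are given as a rotation vector (axis times angle).
In Python, from workcell import env, optics, job_done gives the robot as it stands.
- The arm moves only by the tool step_arm, never from a script. Its argument "commands" is a list of rows, each a list of 3 entries, a list of its own where there are three numbers: the shift along the tool's x, y, z in m, then the turn about the tool's z in rad, then the gripper's target within -1 to 1 (shut at 1, half-way at 0, fully open at -1). A call has 1 to 10 rows; each row is the pose to reach, as a shift and turn from the pose commanded when the call began, along the tool's axes at that moment; what a row does not reach only later rows make up. A row lasts 1/8 s, in which the tool goes at most 62.5 mm and 10.7 degrees, less where a joint would pass 70% of its speed; a pose out of reach is approached as far as the arm can. A call with a gripper value outside its range is refused whole. The fingers move at their own pace and stop on an object; "grip_force" is the grip in N (left out, the last holds). Time passes only in rows, so rows that repeat a pose let the fingers close. It gives the time, the measured TCP pose, the force, the opening and the grip force at its end, in the units of the state.
- env.sense(): the state, without advancing time (a new reading comes with each control period).
- optics.camera(name): name is "side" or "top"; returns (picture, depth): 480x640x3 uint8, red, green, blue; 480x640 float32, m along the optical axis (not along the pixel's ray), 0 where there is no reading.
- optics.camera_model(name): a dict with "K" (3x3 intrinsics, pixels), "distortion" ([k1, k2, p1, p2, k3] as OpenCV has them; the pictures are not rectified), "eye" and "rotation" of the camera in the world. Camera axes: x right, y up, looking along -z (the intrinsics and any distortion apply to the point x, -y, -z); pixel columns grow to the right and rows downward; lengths in m; the calibration is good to about 2 mm. A picture is of the moment at which its call begins. camera_model takes no time and is no camera call.
- job_done(): hands the job in; it is judged then, once.
The state is a dict: "t": time; "qpos": joint angles; "qvel": joint speeds; "effort": joint torques, N m; "tcp_pos": TCP position; "tool_rot": TCP orientation; "contact_force": force on the tool from outside, world axes, zero at the start; "ft_torque": the same for the moment, N m; "grip_width": opening from 0.0 (shut) to 1.0 (fully open); "grip_force": force on a finger pad.
Only numpy, scipy, OpenCV 4.12 (cv2) and the standard library are available. Lean on these libraries where they do the work, as an engineer would, in place of code of your own. Each camera call takes 0.05 s, during which the arm holds its last target. There are 200 camera calls.

## Working session

There is one attempt and no reset: what is moved stays moved. The work goes in short steps, Python scripts to look and compute and a tool call to move; the robot and the scene stay as the last step left them, time stands still between calls to the robot, and variables do not carry over. Pictures are saved under pics/ and viewed, at most 10 in all, crops included, and the job is handed in when it is done.

Besides the shell and the picture viewer there is one more tool, called after "Request:" by a JSON object that holds its "api" and its "payload", one argument or row to a line. step_arm: Moves the arm, as the interface text tells. Its arguments: {"type":"object","properties":{"commands":{"type":"array"},"grip_force":{"type":"number"}},"required":["commands"]}

```bash
mkdir -p pics; cat > h.py <<'E'
import numpy as np, cv2
from workcell import env, optics, job_done
def world(m,d,u,v):
    K=np.array(m["K"]);n=cv2.undistortPoints(np.array([[[u,v]]],float),K,np.array(m["distortion"],float))[0,0]
    r=np.array(m["rotation"]); return np.array(m["eye"]),r@np.array([n[0],-n[1],-1.])
def onplane(m,u,v,z):
    e,r=world(m,0,u,v); return e+r*(z-e[2])/r[2]
def withdepth(m,D,u,v):
    e,r=world(m,0,u,v); return e+r*D[int(round(v)),int(round(u))]
E
python3 - <<'E'
from h import *
for n in("top","side"):
    p,d=optics.camera(n); cv2.imwrite(f"pics/{n}.png",p[:,:,::-1]); np.savez(f"{n}.npz",p=p,d=d)
    m=optics.camera_model(n); print(n,m)
print(env.sense())
E
```

```text
top {'K': array([[555.85569907,   0.        , 327.27600796],
       [  0.        , 555.85569907, 247.45563609],
       [  0.        ,   0.        ,   1.        ]]), 'distortion': array([-0.15876952,  0.        ,  0.        ,  0.        ,  0.        ]), 'eye': array([ 0.23311594, -0.06923413,  1.20486438]), 'rotation': array([ 0.16077027, -0.16917119, -1.60666775])}
side {'K': array([[551.57607527,   0.        , 334.10336846],
       [  0.        , 551.57607527, 238.18445516],
       [  0.        ,   0.        ,   1.        ]]), 'distortion': array([0.05081036, 0.        , 0.        , 0.        , 0.        ]), 'eye': array([ 0.06588694, -0.81745614,  0.78814289]), 'rotation': array([ 0.82088381, -0.21946152, -0.44847193])}
{'t': 0.1, 'qpos': array([ 1.06855679e+00,  1.31087240e-01,  1.48917924e+00, -1.78164346e-05,
        1.52300916e+00, -8.54023256e-02]), 'qvel': array([ 0.00134188, -0.00144266, -0.00311699, -0.00073833, -0.00087977,
        0.00077528]), 'effort': array([ 1.36351759e-03, -5.70955610e+01, -5.01940513e+01, -1.64196354e-04,
        8.14756961e-03,  8.42943132e-05]), 'tcp_pos': array([0.24264181, 0.5481424 , 0.19884356]), 'tool_rot': array([-6.49937453e-01, -3.07314562e+00,  2.53803747e-03]), 'contact_force': array([-0.32873031,  0.03797949, -0.40531257]), 'ft_torque': array([-0.01891059, -0.03657981, -0.01078662]), 'grip_force': 0.0, 'grip_width': 0.9991830547624975}
```

View pics/top.png

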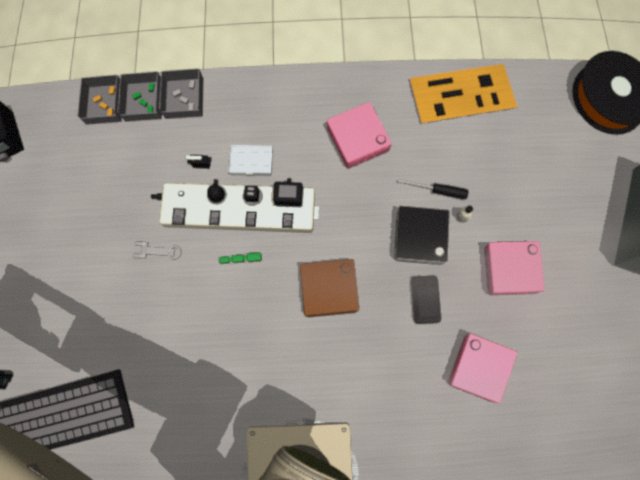

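View pics/side.png

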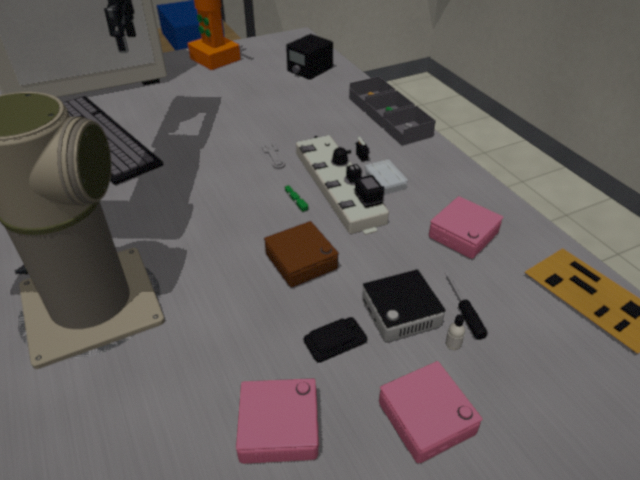

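The top view shows the strip at (162–314, 185–230), with the master rocker at (179,216) and socket rockers at (215,217), (251,218) and (288,220).
- Adaptor candidates: round plug (216,192), small square charger (251,193), large block (288,192). The large block is the one, so it is socket 3.
- Mini PC candidates: pink (359,134), (515,267), (483,367), brown (329,288), black top (422,234). I choose the black one, whose button is at (439,252).

```bash
sed -i 's/r=np.array(m\["rotation"\])/r=cv2.Rodrigues(np.array(m["rotation"],float))[0]/' h.py
python3 - <<'E'
from h import *
m=optics.camera_model("top");T=np.load("top.npz");p,d=T["p"],T["d"]
a=cv2.resize(p[170:245,150:325],None,fx=4,fy=4,interpolation=2);b=cv2.resize(p[195:270,385:480],None,fx=4,fy=4,interpolation=2)
s=np.load("side.npz")["p"];c=cv2.resize(s[130:240,290:400],None,fx=2.7,fy=2.7,interpolation=2);e=cv2.resize(s[265:345,355:450],None,fx=3.7,fy=3.7,interpolation=2)
H=300; cat=np.zeros((600,740,3),np.uint8)
cat[:300,:700]=a; cat[300:600,:380]=b; c=c[:297,:297]; cat[300:300+c.shape[0],400:400+c.shape[1]]=c
cv2.imwrite("pics/crop.png",cat[:,:,::-1])
g=p.astype(int); 
# strip: warm white blob
w=(g.min(2)>185).astype(np.uint8); w[:, :150]=0; w[:,330:]=0; w[:175]=0; w[240:]=0
w=cv2.morphologyEx(w,cv2.MORPH_CLOSE,np.ones((3,3)))
n,l,st,ce=cv2.connectedComponentsWithStats(w);k=1+st[1:,4].argmax();print("strip",st[k])
cs=cv2.findContours((l==k).astype(np.uint8),0,1)[0][0]
P=np.array([onplane(m,*q[0],0.04)[:2] for q in cs],np.float32);r=cv2.minAreaRect(P);print(r);print(cv2.boxPoints(r))
# rockers
k=((g.max(2)<140)).astype(np.uint8)
n,l,st,ce=cv2.connectedComponentsWithStats(k[207:230,165:305])
for i in range(1,n):
    if st[i,4]>30:
        q=ce[i]+[165,207];print("rock",q,st[i],onplane(m,*q,0.045),withdepth(m,d,*q))
# PC top black
k=(g.max(2)<60).astype(np.uint8);n,l,st,ce=cv2.connectedComponentsWithStats(k);i=l[225,415]
cs=cv2.findContours((l==i).astype(np.uint8),0,1)[0][0]
P=np.array([onplane(m,*q[0],0.051)[:2] for q in cs],np.float32);r=cv2.minAreaRect(P);print("pc",st[i],r)
k=(g.min(2)>130).astype(np.uint8);sub=k[244:259,430:446];n,l,st,ce=cv2.connectedComponentsWithStats(sub)
for i in range(1,n):
    q=ce[i]+[430,244];print("btn",q,st[i],onplane(m,*q,.056),withdepth(m,d,*q))
ms=optics.camera_model("side");D=np.load("side.npz")["d"]
gs=s.astype(int);k=(gs.min(2)>120).astype(np.uint8)[306:325,382:402];n,l,st,ce=cv2.connectedComponentsWithStats(k)
for i in range(1,n):
    q=ce[i]+[382,306];print("side btn",q,st[i],onplane(ms,*q,.056),withdepth(ms,D,*q))
E
```

```text
strip [ 160  184  159   45 3954]
((0.5820922255516052, 0.10802549868822098), (0.3475380539894104, 0.09071243554353714), 85.20388793945312)
[[ 0.5223659  -0.06134284]
 [ 0.6127608  -0.06892733]
 [ 0.6418185   0.27739385]
 [ 0.55142367  0.28497833]]
rock [225.81492843 220.97648262] [  0   1 128  22 978] [0.54668295 0.13648467 0.045     ] [0.54770633 0.13715607 0.04121455]
pc [ 396  207   52   50 2159] ((0.5027418732643127, -0.2843897342681885), (0.10920622199773788, 0.10633192956447601), 82.67465209960938)
btn [439.2962963  251.01851852] [ 6  3  8  9 54] [ 0.45870326 -0.31799801  0.056     ] [ 0.45770383 -0.3168959   0.06108985]
side btn [392.36956522 313.89130435] [ 7  5  8  7 46] [ 0.45744949 -0.316813    0.056     ] [ 0.45645855 -0.31807999  0.05785285]
```

View pics/crop.png

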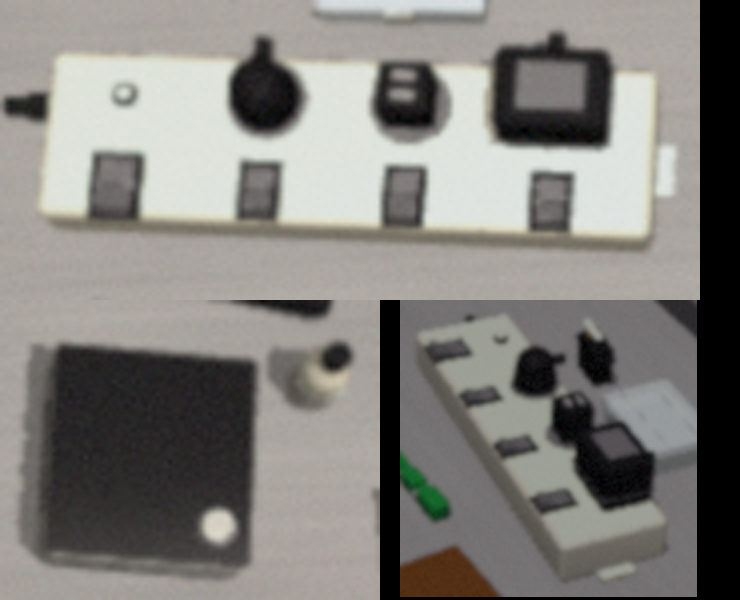

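```bash
python3 - <<'E'
from h import *
from scipy.spatial.transform import Rotation as Rn
m=optics.camera_model("top");ms=optics.camera_model("side");p=np.load("top.npz")["p"].astype(int);s=np.load("side.npz")["p"].astype(int)
def blobs(g,mm,box,thr):
    x0,y0,x1,y1=box;sub=cv2.resize(g[y0:y1,x0:x1].max(2).astype(np.uint8),None,fx=4,fy=4,interpolation=2)
    n,l,st,ce=cv2.connectedComponentsWithStats((sub<thr).astype(np.uint8))
    for i in range(1,n):
        if 300<st[i,4]<6000:
            c=cv2.findContours((l==i).astype(np.uint8),0,1)[0][0][:,0]
            P=np.array([onplane(mm,x0+(q[0]+.5)/4-.5,y0+(q[1]+.5)/4-.5,.0435)[:2] for q in c],np.float32)
            r=cv2.minAreaRect(P);print(np.round(ce[i]/4+[x0,y0],1),np.round(r[0],4),np.round(r[1],4),round(r[2],1))
print("top");
for b in [(168,204,192,227),(204,205,228,227),(240,206,264,228),(276,207,302,230)]:blobs(p,m,b,165)
print("side")
for b in [(298,138,322,156),(308,155,332,171),(322,173,346,191),(336,192,360,210)]:blobs(s,ms,b,130)
# strip near top edge and far edge
R=Rn.from_rotvec(env.sense()["tool_rot"]).as_matrix();print(R.round(3))
E
```

```text
top
[178.9 218.2] [0.5611 0.2382] [0.0533 0.0431] 87.4
[214.5 219. ] [0.5549 0.1586] [0.0523 0.0377] 87.4
[250.6 219.9] [0.5491 0.0881] [0.0354 0.0372] 86.9
[287.5 222. ] [5.414e-01 2.000e-04] [0.0556 0.038 ] 87.5
side
[304.3 139. ] [0.5791 0.2785] [0.0142 0.0463] 63.9
[306.1 149.5] [0.5591 0.2354] [0.0525 0.0462] 65.0
[317.1 166.2] [0.5513 0.1612] [0.0396 0.0476] 63.7
[330.6 185.1] [0.5419 0.0799] [0.0349 0.0501] 84.6
[357.6 195.4] [0.5747 0.0157] [0.0355 0.0134] 60.3
[345.2 204.9] [0.5365 0.002 ] [0.0304 0.0468] 82.1
[[-0.914  0.405 -0.001]
 [ 0.405  0.914 -0.001]
 [ 0.    -0.002 -1.   ]]
```

```bash
python3 - <<'E'
from h import *
m=optics.camera_model("top");d=np.load("top.npz")["d"]
f=lambda x,y,z:onplane(m,150+(x+.5)/4-.5,170+(y+.5)/4-.5,z)[:2]
C=np.array([f(55,53,.04),f(657,72,.04),f(651,234,.04),f(42,214,.04)])
print("corners",C.round(4),"len",np.linalg.norm(C[0]-C[1]),np.linalg.norm(C[3]-C[2]),"wid",np.linalg.norm(C[0]-C[3]),np.linalg.norm(C[1]-C[2]))
ctr=C.mean(0);u=C[0]-C[1]+C[3]-C[2];u/=np.linalg.norm(u);x=np.array([u[1],-u[0]]);print("ctr",ctr,"yaw",np.degrees(np.arctan2(x[1],x[0])))
v=[f(*q,.0445) for q in [(116,185),(259,189),(405,196),(552,201)]]
for q in v: print("rocker ctr",q.round(4),"in strip frame",((q-ctr)@x).round(4),((q-ctr)@u).round(4),"press13",(q-.013*x).round(4))
E
```

```text
corners [[ 0.6426  0.2787]
 [ 0.6153 -0.057 ]
 [ 0.5238 -0.0504]
 [ 0.5499  0.2835]] len 0.33688407032552553 0.33496884998213466 wid 0.09285263935413653 0.09172775985555295
ctr [0.58292152 0.11371292] yaw -4.554426992063334
rocker ctr [0.5631 0.241 ] in strip frame -0.0298 0.1253 press13 [0.5502 0.2421]
rocker ctr [0.5572 0.1617] in strip frame -0.0295 0.0458 press13 [0.5442 0.1627]
rocker ctr [0.5496 0.0819] in strip frame -0.0306 -0.0344 press13 [0.5367 0.0829]
rocker ctr [0.5433 0.0023] in strip frame -0.0306 -0.1142 press13 [0.5304 0.0033]
```

Request:
{"api": "step_arm", "payload": {
  "commands": [
    [[-0.405,-0.156,0.0],-0.337,1],
    [[-0.405,-0.156,0.0],-0.337,1],
    [[-0.405,-0.156,0.0],-0.337,1],
    [[-0.405,-0.156,0.0],-0.337,1],
    [[-0.405,-0.156,0.0],-0.337,1],
    [[-0.405,-0.156,0.0],-0.337,1],
    [[-0.405,-0.156,0.05],-0.337,1],
    [[-0.405,-0.156,0.12],-0.337,1],
    [[-0.405,-0.156,0.13],-0.337,1],
    [[-0.405,-0.156,0.13],-0.337,1]
  ],
  "grip_force": 40
}}

```text
t: 1.35
tcp_pos: [0.5472, 0.2406, 0.0659]
tool_rot: [-0.126, -3.132, 0.004]
contact_force: [-0.9, 0.1, 0.5]
grip_width: -0.0
grip_force: 0.0
```

```bash
python3 - <<'E'
from h import *
from scipy.spatial.transform import Rotation as Rn
p,d=optics.camera("top");p2,d2=optics.camera("side")
a=cv2.resize(p[150:260,150:330],(720,440),interpolation=2)[:300];b=cv2.resize(p2[110:220,270:400],(355,300),interpolation=2)
c=np.zeros((600,720,3),np.uint8);c[:300]=a;c[300:,:355]=b
cv2.imwrite("pics/c2.png",c[:,:,::-1]);s=env.sense();print(s["t"],s["tcp_pos"],s["contact_force"],s["grip_width"]);print(Rn.from_rotvec(s["tool_rot"]).as_matrix().round(3))
E
```

```text
1.45 [0.5503481  0.24236767 0.07072662] [-0.45187384  0.23856892 -0.07830993] 0.0022072200841134295
[[-0.997  0.08   0.   ]
 [ 0.08   0.997  0.   ]
 [-0.     0.    -1.   ]]
```

View pics/c2.png

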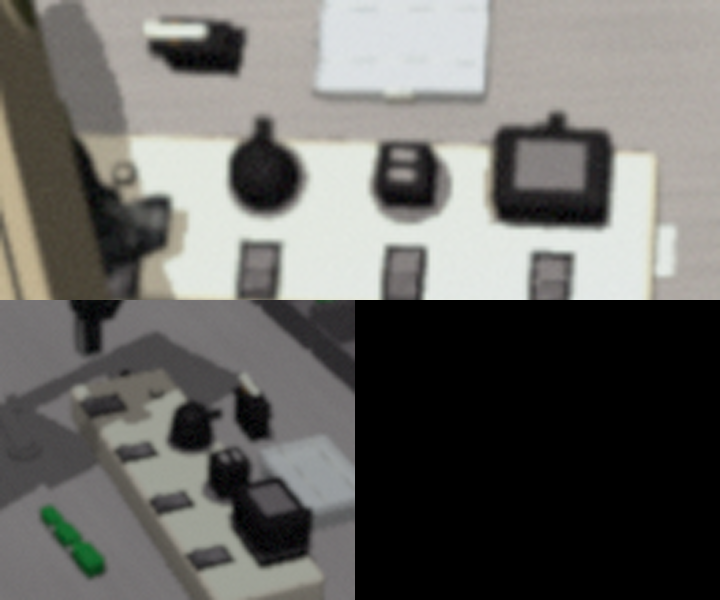

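The side view shows the shut fingertip at about (302,128), just above the master rocker at (306,149). The measured TCP matches the target, so I press.

Request:
{"api": "step_arm", "payload": {
  "commands": [
    [[0,0,0.018],0,1],
    [[0,0,0.022],0,1],
    [[0,0,0.024],0,1],
    [[0,0,0.026],0,1],
    [[0,0,0.027],0,1],
    [[0,0,0.028],0,1],
    [[0,0,0.028],0,1]
  ]
}}

```text
t: 2.33
tcp_pos: [0.5501, 0.242, 0.0418]
tool_rot: [0.125, 3.139, -0.0]
contact_force: [-0.2, 0.4, -0.5]
grip_width: -0.002
grip_force: 0.0
```

Request:
{"api": "step_arm", "payload": {
  "commands": [
    [[0,0,0.001],0,1],
    [[0,0,0.001],0,1]
  ]
}}

```text
t: 2.58
tcp_pos: [0.55, 0.242, 0.0407]
tool_rot: [-0.125, -3.139, 0.0]
contact_force: [-0.5, 0.8, 0.3]
grip_width: 0.002
grip_force: 0.0
```

```bash
python3 - <<'E'
from h import *
p2,d2=optics.camera("side");c=cv2.resize(p2[115:185,270:350],(800,600)[:2],interpolation=2)
cv2.imwrite("pics/c3.png",c[:,:,::-1]);s=env.sense();print(s["tcp_pos"],s["contact_force"])
E
```

```text
[0.55002894 0.24202851 0.04075186] [-0.61118501  0.19693072  0.0349914 ]
```

View pics/c3.png

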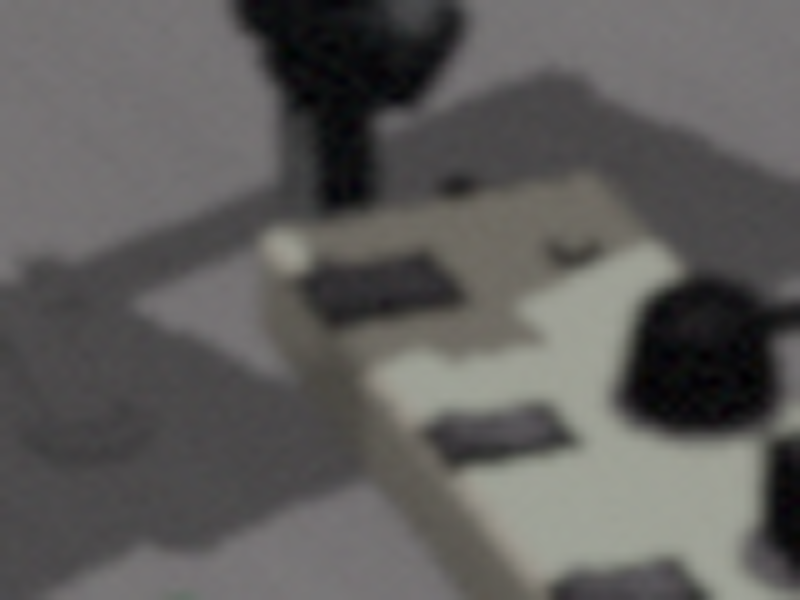

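The fingertip, at about (304,135), is hidden behind the strip's +y end and is not over the rocker at (308,144). I'll measure the tip in both cameras before pressing further.

```bash
python3 - <<'E'
from h import *
ms=optics.camera_model("side");m=optics.camera_model("top")
def proj(m,P):
    R=cv2.Rodrigues(np.array(m["rotation"],float))[0];c=R.T@(np.array(P)-m["eye"]);c=c*[1,-1,-1]
    return cv2.projectPoints(c.reshape(1,1,3),np.zeros(3),np.zeros(3),m["K"],m["distortion"])[0].ravel()
p,d=optics.camera("side");s=env.sense()
print(s["tcp_pos"],s["qpos"],"proj side",proj(ms,s["tcp_pos"]),"top",proj(m,s["tcp_pos"]))
for u,v in [(303,124),(304,128),(304,131),(304,134),(308,144),(299,139)]: print(u,v,p[v,u],withdepth(ms,d,u,v).round(3))
E
```

```text
[0.55005796 0.24204125 0.04079746] [ 3.29244258e-01  2.60860001e-01  1.63996358e+00 -2.30672902e-05
  1.24075916e+00 -1.16177690e+00] proj side [302.54389996 149.91443471] top [178.49747211 222.1090049 ]
303 124 [9 8 8] [0.538 0.208 0.134]
304 128 [5 4 6] [0.539 0.206 0.124]
304 131 [14 16 17] [0.551 0.233 0.099]
304 134 [13 15 16] [0.548 0.226 0.095]
308 144 [95 92 85] [0.576 0.265 0.037]
299 139 [72 71 72] [0.538 0.235 0.079]
```

```bash
python3 - <<'E'
from h import *
ms=optics.camera_model("side")
p,d=optics.camera("side")
for v in range(120,152,2):
    print(v,[(u,int(p[v,u].mean()),*(withdepth(ms,d,u,v)*1000).astype(int)) for u in (299,302,304,306,308)])
E
```

```text
120 [(299, 17, np.int64(535), np.int64(226), np.int64(135)), (302, 15, np.int64(544), np.int64(227), np.int64(132)), (304, 12, np.int64(535), np.int64(198), np.int64(149)), (306, 18, np.int64(534), np.int64(185), np.int64(156)), (308, 13, np.int64(538), np.int64(183), np.int64(156))]
122 [(299, 11, np.int64(541), np.int64(238), np.int64(122)), (302, 15, np.int64(545), np.int64(231), np.int64(124)), (304, 7, np.int64(537), np.int64(203), np.int64(141)), (306, 15, np.int64(535), np.int64(186), np.int64(150)), (308, 9, np.int64(540), np.int64(187), np.int64(149))]
124 [(299, 25, np.int64(538), np.int64(233), np.int64(120)), (302, 9, np.int64(538), np.int64(216), np.int64(129)), (304, 4, np.int64(536), np.int64(201), np.int64(137)), (306, 11, np.int64(538), np.int64(195), np.int64(140)), (308, 16, np.int64(545), np.int64(199), np.int64(136))]
126 [(299, 24, np.int64(539), np.int64(234), np.int64(114)), (302, 14, np.int64(539), np.int64(217), np.int64(123)), (304, 9, np.int64(537), np.int64(202), np.int64(131)), (306, 11, np.int64(545), np.int64(208), np.int64(126)), (308, 13, np.int64(55
[... 2710 characters left out ...]
 np.int64(247), np.int64(47)), (306, 58, np.int64(563), np.int64(251), np.int64(43)), (308, 53, np.int64(567), np.int64(247), np.int64(43))]
148 [(299, 73, np.int64(551), np.int64(265), np.int64(32)), (302, 47, np.int64(551), np.int64(248), np.int64(42)), (304, 50, np.int64(552), np.int64(239), np.int64(47)), (306, 48, np.int64(559), np.int64(242), np.int64(43)), (308, 48, np.int64(565), np.int64(243), np.int64(40))]
150 [(299, 84, np.int64(548), np.int64(258), np.int64(31)), (302, 47, np.int64(548), np.int64(242), np.int64(40)), (304, 40, np.int64(551), np.int64(237), np.int64(42)), (306, 43, np.int64(555), np.int64(233), np.int64(44)), (308, 36, np.int64(561), np.int64(234), np.int64(41))]
```

The depth data puts the finger's x and y on target (x 540–562 mm, near face at y 230 mm). Its real tip is at z≈0.073 m, about 32 mm above the reported TCP, and that fits the zero force. I'll go down by force and not trust the reported z.

Request:
{"api": "step_arm", "payload": {
  "commands": [
    [[0,0,0.01],0,1],
    [[0,0,0.018],0,1],
    [[0,0,0.021],0,1],
    [[0,0,0.023],0,1],
    [[0,0,0.023],0,1]
  ]
}}

```text
t: 3.35
tcp_pos: [0.5501, 0.2421, 0.0178]
tool_rot: [0.125, 3.139, 0.0]
contact_force: [-0.2, -0.1, 0.6]
grip_width: 0.006
grip_force: 0.0
```

```bash
python3 - <<'E'
from h import *
ms=optics.camera_model("side")
p,d=optics.camera("side");s=env.sense();print(s["t"],s["tcp_pos"],s["contact_force"])
for v in range(134,154,2):
    print(v,[(u,int(p[v,u].mean()),(withdepth(ms,d,u,v)*1000).astype(int).tolist()) for u in (302,304,306)])
E
```

```text
3.4 [0.55029242 0.24213855 0.0179744 ] [0.57768481 0.63001721 0.1268812 ]
134 [(302, 5, [536, 213, 104]), (304, 12, [538, 207, 107]), (306, 15, [541, 201, 109])]
136 [(302, 18, [538, 218, 95]), (304, 13, [538, 205, 103]), (306, 19, [546, 211, 97])]
138 [(302, 25, [542, 227, 84]), (304, 8, [538, 207, 96]), (306, 21, [551, 224, 84])]
140 [(302, 25, [542, 227, 78]), (304, 11, [547, 225, 78]), (306, 27, [554, 231, 73])]
142 [(302, 30, [545, 233, 69]), (304, 12, [550, 232, 68]), (306, 24, [553, 228, 69])]
144 [(302, 28, [543, 229, 67]), (304, 16, [548, 228, 65]), (306, 22, [551, 224, 67])]
146 [(302, 31, [544, 232, 58]), (304, 19, [547, 228, 60]), (306, 30, [552, 227, 59])]
148 [(302, 50, [545, 235, 51]), (304, 48, [551, 236, 49]), (306, 53, [557, 236, 47])]
150 [(302, 42, [548, 242, 40]), (304, 42, [551, 237, 42]), (306, 42, [554, 231, 45])]
152 [(302, 51, [544, 234, 40]), (304, 47, [548, 231, 41]), (306, 65, [552, 228, 42])]
```

Request:
{"api": "step_arm", "payload": {
  "commands": [
    [[0,0,0.001],0,1],
    [[0,0,0.002],0,1],
    [[0,0,0.003],0,1],
    [[0,0,0.003],0,1]
  ]
}}

```text
t: 3.9
tcp_pos: [0.55, 0.2421, 0.0148]
tool_rot: [-0.125, -3.139, -0.0]
contact_force: [-0.6, -0.1, 2.5]
grip_width: -0.0
grip_force: 1.2
```

Contact has begun (about 2.5 N). The wing's outer end meets the tip, and I expect about 4–6 mm more travel to the stop.

Request:
{"api": "step_arm", "payload": {
  "commands": [
    [[0,0,0.001],0,1],
    [[0,0,0.002],0,1],
    [[0,0,0.003],0,1],
    [[0,0,0.003],0,1]
  ]
}}

```text
t: 4.4
tcp_pos: [0.5501, 0.2421, 0.012]
tool_rot: [-0.125, -3.139, -0.0]
contact_force: [-3.9, 0.9, 5.6]
grip_width: 0.006
grip_force: 2.7
```

Request:
{"api": "step_arm", "payload": {
  "commands": [
    [[0,0,0.001],0,1],
    [[0,0,0.002],0,1],
    [[0,0,0.002],0,1]
  ]
}}

```text
t: 4.78
tcp_pos: [0.5502, 0.2422, 0.0118]
tool_rot: [0.125, 3.139, 0.0]
contact_force: [-11.0, -2.5, 19.7]
grip_width: 0.002
grip_force: 10.0
```

The master reached its hard stop at 20 N. I'll lift off, move to rocker 3 and aim 15 mm out, which keeps the gripper body clear of the block.

Request:
{"api": "step_arm", "payload": {
  "commands": [
    [[0,0,-0.06],0,1],
    [[0.0025,-0.06,-0.07],0,1],
    [[0.0025,-0.12,-0.07],0,1],
    [[0.0025,-0.18,-0.07],0,1],
    [[0.0025,-0.24,-0.07],0,1],
    [[0.0025,-0.24,-0.05],0,1],
    [[0.0025,-0.24,-0.05],0,1]
  ]
}}

```text
t: 5.65
tcp_pos: [0.5268, 0.0022, 0.058]
tool_rot: [-0.128, -3.136, -0.0]
contact_force: [-1.4, 0.6, -0.2]
grip_width: 0.001
grip_force: 0.0
```

```bash
python3 - <<'E'
from h import *
ms=optics.camera_model("side")
p,d=optics.camera("side");t,_=optics.camera("top");s=env.sense();print(s["t"],s["tcp_pos"],s["contact_force"])
c=np.zeros((600,800,3),np.uint8);c[:,:]=cv2.resize(p[130:220,285:405],(800,600),interpolation=2)
c[300:,:340]=cv2.resize(t[200:238,160:203],(340,300),interpolation=2)
cv2.imwrite("pics/c4.png",c[:,:,::-1])
E
```

```text
5.75 [0.52830209 0.0033028  0.05976443] [-0.40097826  0.21768295 -0.37439402]
```

View pics/c4.png

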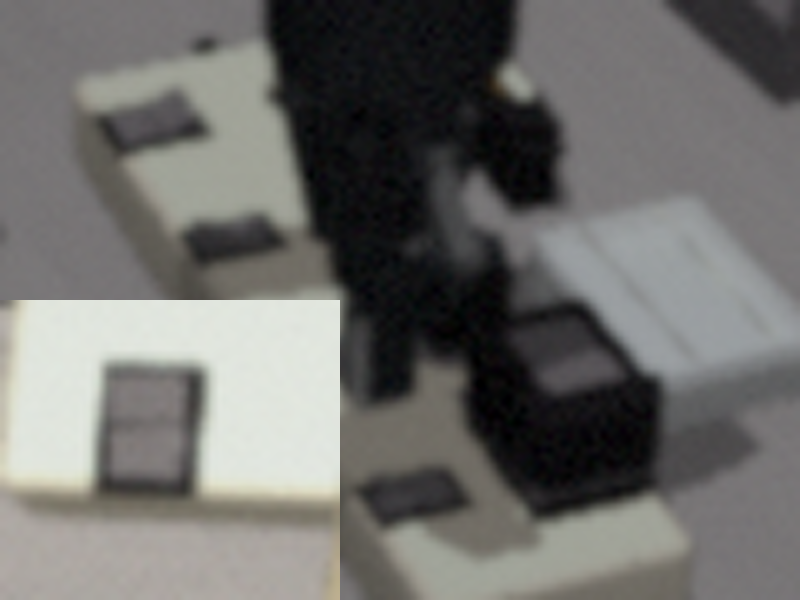

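The fingertip (crop 375,395) hovers above rocker 3 (415,495), and the body clears the block. I'll check the master's wings by averaging depth over several frames.

```bash
python3 - <<'E'
from h import *
m=optics.camera_model("top");F=[optics.camera("top")[1] for _ in range(12)];D=np.median(F,0)
x=np.array([.9968,-.0794]);u=np.array([.0794,.9968])
R=cv2.Rodrigues(np.array(m["rotation"],float))[0]
def h(v,lo,hi,w,D):
    z=[]
    for a in np.linspace(lo,hi,6):
        for b in np.linspace(-w,w,6):
            P=np.append(np.array(v)+a*x+b*u,.045);c=(R.T@(P-m["eye"]))*[1,-1,-1]
            q=cv2.projectPoints(c.reshape(1,1,3),np.zeros(3),np.zeros(3),m["K"],m["distortion"])[0].ravel();z.append(withdepth(m,D,*q)[2])
    return round(1000*np.median(z),1)
for n,v,w in (("master",(.5631,.241),.007),("r1",(.5572,.1617),.005)):
    print(n,"now near",h(v,-.012,-.004,w,D),"far",h(v,.004,.012,w,D),"before near",h(v,-.012,-.004,w,np.load("top.npz")["d"]),"far",h(v,.004,.012,w,np.load("top.npz")["d"]))
E
```

```text
master now near 42.3 far 45.0 before near 46.5 far 43.0
r1 now near 544.6 far 541.9 before near 46.1 far 42.3
```

Request:
{"api": "step_arm", "payload": {
  "commands": [
    [[0,0,0.03],0,1],
    [[0,0,0.041],0,1],
    [[0,0,0.042],0,1],
    [[0,0,0.043],0,1],
    [[0,0,0.043],0,1]
  ]
}}

```text
t: 6.98
tcp_pos: [0.5291, 0.0029, 0.0176]
tool_rot: [0.125, 3.138, -0.0]
contact_force: [0.3, 0.6, 0.4]
grip_width: -0.001
grip_force: 0.0
```

The depth confirms the master is on: its near wing dropped from 46.5 to 42.3 mm and its far wing rose from 43.0 to 45.0 mm. Now I press rocker 3, with the stop expected at a reported z of about 0.0118.

Request:
{"api": "step_arm", "payload": {
  "commands": [
    [[0,0,0.001],0,1],
    [[0,0,0.002],0,1],
    [[0,0,0.003],0,1],
    [[0,0,0.004],0,1],
    [[0,0,0.005],0,1],
    [[0,0,0.005],0,1]
  ]
}}

```text
t: 7.72
tcp_pos: [0.5283, 0.003, 0.012]
tool_rot: [-0.125, -3.139, -0.0]
contact_force: [-3.8, 0.4, 5.6]
grip_width: -0.001
grip_force: 2.9
```

Request:
{"api": "step_arm", "payload": {
  "commands": [
    [[0,0,0.001],0,1],
    [[0,0,0.002],0,1],
    [[0,0,0.002],0,1]
  ]
}}

```text
t: 8.1
tcp_pos: [0.5285, 0.003, 0.0117]
tool_rot: [-0.125, -3.139, 0.0]
contact_force: [-11.7, 0.4, 21.3]
grip_width: 0.001
grip_force: 11.0
```

Same stop height and force as the master. Lift and go to the button.

Request:
{"api": "step_arm", "payload": {
  "commands": [
    [[0,0,-0.06],0,1],
    [[0.008,-0.06,-0.09],0,1],
    [[0.0165,-0.12,-0.09],0,1],
    [[0.0245,-0.18,-0.09],0,1],
    [[0.033,-0.24,-0.09],0,1],
    [[0.0415,-0.3,-0.09],0,1],
    [[0.0445,-0.325,-0.08],0,1],
    [[0.0445,-0.325,-0.033],0,1],
    [[0.0445,-0.325,-0.033],0,1]
  ]
}}

```text
t: 9.22
tcp_pos: [0.4548, -0.3152, 0.0384]
tool_rot: [-0.126, -3.132, -0.008]
contact_force: [-0.3, 1.3, 0.0]
grip_width: -0.003
grip_force: 0.0
```

```bash
python3 - <<'E'
from h import *
m=optics.camera_model("top");F=[optics.camera("top") for _ in range(8)];t=F[0][0];D=np.median([f[1] for f in F],0)
x=np.array([.9968,-.0794]);u=np.array([.0794,.9968])
R=cv2.Rodrigues(np.array(m["rotation"],float))[0]
def h(v,lo,hi,w):
    z=[]
    for a in np.linspace(lo,hi,6):
        for b in np.linspace(-w,w,6):
            P=np.append(np.array(v)+a*x+b*u,.045);c=(R.T@(P-m["eye"]))*[1,-1,-1]
            q=cv2.projectPoints(c.reshape(1,1,3),np.zeros(3),np.zeros(3),m["K"],m["distortion"])[0].ravel();z.append(withdepth(m,D,*q)[2])
    return round(1000*np.median(z),1)
for n,v,w in (("master",(.5631,.241),.007),("r1",(.5572,.1617),.005),("r2",(.5496,.0819),.005),("r3",(.5433,.0023),.005)): print(n,h(v,-.012,-.004,w),h(v,.004,.012,w))
s=env.sense();print(s["t"],s["tcp_pos"],s["contact_force"])
p=optics.camera("side")[0];cv2.imwrite("pics/c5.png",cv2.resize(p[240:345,340:480],(800,600),interpolation=2)[:,:,::-1])
E
```

```text
master 42.6 45.7
r1 46.0 42.9
r2 46.1 42.9
r3 42.8 45.5
9.625 [ 0.45915862 -0.31779914  0.04429718] [0.17938858 0.8881877  0.1234366 ]
```

View pics/c5.png

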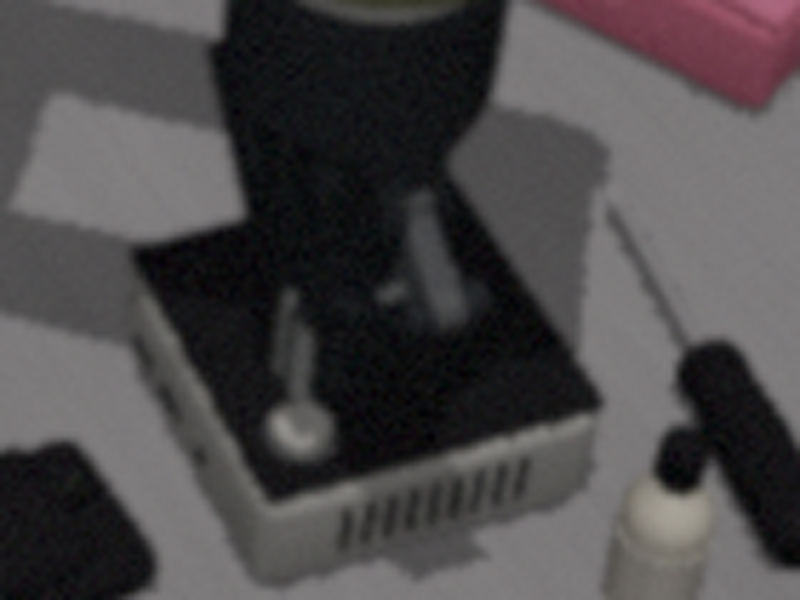

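All four rockers read as wanted (master and 3 on, 1 and 2 off). The fingertip is right above the button, crop (300,430). Now I press it.

Request:
{"api": "step_arm", "payload": {
  "commands": [
    [[0,0,0.012],0,1],
    [[0,0,0.017],0,1],
    [[0,0,0.019],0,1],
    [[0,0,0.02],0,1],
    [[0,0,0.021],0,1],
    [[0,0,0.021],0,1]
  ]
}}

```text
t: 10.42
tcp_pos: [0.4582, -0.3175, 0.022]
tool_rot: [0.125, 3.139, -0.0]
contact_force: [-1.6, 2.1, 4.3]
grip_width: -0.004
grip_force: 1.7
```

Request:
{"api": "step_arm", "payload": {
  "commands": [
    [[0,0,0.001],0,1],
    [[0,0,0.001],0,1]
  ]
}}

```text
t: 10.68
tcp_pos: [0.4583, -0.3175, 0.0214]
tool_rot: [0.125, 3.139, -0.0]
contact_force: [-2.7, 2.7, 8.2]
grip_width: -0.0
grip_force: 4.0
```

Request:
{"api": "step_arm", "payload": {
  "commands": [
    [[0,0,0.001],0,1],
    [[0,0,0.001],0,1]
  ]
}}

```text
t: 10.92
tcp_pos: [0.4584, -0.3176, 0.0213]
tool_rot: [0.125, 3.139, -0.001]
contact_force: [-7.2, 6.0, 15.7]
grip_width: 0.002
grip_force: 7.6
```

Request:
{"api": "step_arm", "payload": {
  "commands": [
    [[0,0,-0.01],0,1],
    [[0,0,-0.06],0,1],
    [[0,0,-0.11],0,1],
    [[0,0,-0.11],0,1],
    [[0,0,-0.11],0,1],
    [[0,0,-0.11],0,1]
  ]
}}

```text
t: 11.68
tcp_pos: [0.4572, -0.3167, 0.128]
tool_rot: [-0.125, -3.137, -0.003]
contact_force: [-0.2, -1.5, -0.2]
grip_width: -0.003
grip_force: 0.0
```

```bash
python3 - <<'E'
from h import *
t=optics.camera("top")[0];p,d=optics.camera("side");s=env.sense();print(s["t"],s["tcp_pos"],s["contact_force"])
ms=optics.camera_model("side");k=(p.min(2)>120).astype(np.uint8)[306:325,382:402];n,l,st,ce=cv2.connectedComponentsWithStats(k)
for i in range(1,n): print(ce[i]+[382,306],st[i],onplane(ms,*(ce[i]+[382,306]),.056))
cv2.imwrite("pics/c6.png",p[:,:,::-1])
E
```

```text
11.775 [ 0.45734502 -0.31673424  0.12811684] [ 0.25695282  0.42967683 -0.28628037]
[392.37037037 314.03703704] [ 6  5 10  7 54] [ 0.45727484 -0.31709139  0.056     ]
```

View pics/c6.png

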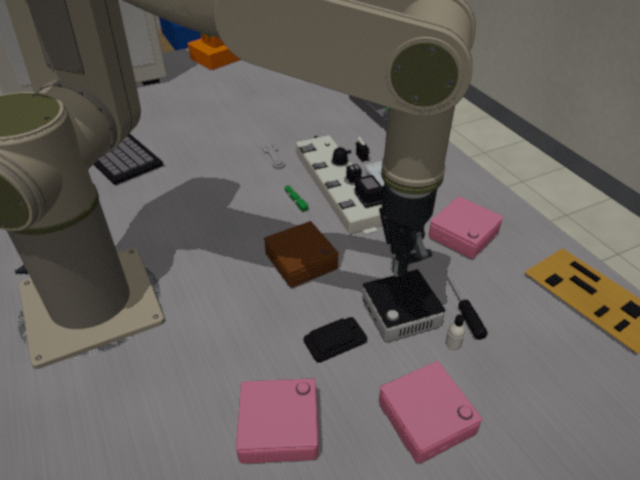

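The gripper is clear. The button at (392,314) is where it was at the start, and the mini PC and bystanders have not moved. Handing in.

```bash
python3 -c "
from h import *
print(job_done())"
```

```text
the job is handed in; nothing more can be done
None
```

The job is handed in after about 12 s of robot time: master rocker on, then rocker 3 (the large block adaptor's socket) on, then the mini PC's power button pressed to its stop and released, with rockers 1 and 2 left off and nothing else seen to move.

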